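# Dress the burred edge of an engine plate with a file

## Task

Take the file by its red grip and dress the burred top edge of the plate in the cushioned clamp with three full strokes, yellow toe first, level and square across the edge towards the clamp's yellow stop, each with steady light pressure from the front third of the blade through to the rear third. Lift the file clear on every return, never rubbing it backwards or bearing down hard, touch the clamp and plate with nothing but the file, and leave the other parts where they are. Then lay the file back flat along the middle of its rest and let go.

Things in the scene. Friction and masses are not known exactly. Their poses are not given: they have to be found in the camera images.
- file_tool: Flat file in a holder, 0.32 kg. Dark steel blade 210 x 32 x 6 mm, cutting face underneath. Above it, on posts at x = +-45 mm, a red grip 120 long (x) x 26 wide x 26 mm high: see file_grip. Origin: centre of the cutting face. +x runs along the blade to the yellow toe (forward); z up. Front third: x above 35 mm; rear third: x below -35 mm. The holder bar's top is at z = 16 mm.
- file_grip (a point): Middle of the red grip, 45 mm above the file's origin: take the file here from above, fingers closing along the file's y on 26 mm. The grip's underside is at 32 mm, 16 mm clear of the holder bar. Axes as the file's.
- clamp: Clamp fixed to the table: blue base 130 x 110 mm, dark jaws holding an upright aluminium plate; its top edge (10 mm thick, 70 mm long along y, copper-coloured burr) is the highest point and is to be filed. Origin: centre of the underside. +x = stroke direction, square across the edge, from the jaw's black screw knob (-x) to the yellow stop bar on the base (+x). z up.
- mark (a point): Point fixed to the clamp base, 112 mm above its underside, where the middle of the plate's top edge nominally is. The real edge is straight above or below it, up to 10 mm, differs each time and is not measured: feel for it. The jaws sit on rubber: the plate gives down about 1 mm per 8 N. Press 7 to 12 N; under 4 N does nothing, over 18 N crushes the edge.
- cushion (a joint): How far (m) the plate is dragged along the clamp's +x against its rubber (about 2 mm per 1 N, springs back, limits 16 mm each way). Friction drags it with about half the pressing force or a little more: positive under a forward stroke (a working stroke keeps it over 2 mm), negative if a bearing file moves back (below -2.5 mm is a backward rub).
- rest: Low wooden block with a black rubber top, 240 x 70 mm, 20 mm high, fixed to the table; the file lies on it, toe along the block's +x. Origin: centre of its underside; x along its length, z up; the top is 20 mm above the origin.
- piston: Bystander, leave it alone: bare aluminium piston standing on the table, 68 mm across, 55 mm high; origin at the centre of its underside.
- bearing: Bystander, leave it alone: flat steel bearing ring, 52 mm across, 16 mm high; origin at the centre of its underside.
- big_nut: Bystander, leave it alone: brass collar nut, 34 mm across, 14 mm high; origin at the centre of its underside.
- driver: Bystander, leave it alone: screwdriver with an orange handle, lying on the table.
- parts_box: Bystander, leave it alone: closed blue parts box 70 x 100 x 45 mm; origin at the centre of its underside.
- hardware_jar: Bystander, leave it alone: small jar with a white cap, 66 mm across, 85 mm high; origin at the centre of its underside.
Mind the look-alikes: they are no part of the job. What is shaped like the file_tool but orange is not meant.

How it is judged:
On the way, in this order (a step that is already met when the one before it is completed fails the run):
1. the file is lifted off its rest (contact force between file_tool and rest below 0.01 N and z of file_tool in the frame of rest above 0.04 m), for 0.1 s.
2. first stroke begins: the front third of the blade bears on the edge and pushes the plate forward (contact force between file_tool and clamp above 4 N and value of joint cushion above 0.002 m and angle between the x axis of file_tool and the x axis of clamp, either way round below 0.26 rad and angle between file_tool's own z axis and vertical below 0.15 rad and x of mark in the frame of file_tool above 0.03 m), for 0.03 s.
3. first stroke: the middle of the blade bears on the edge, still pushing forward (contact force between file_tool and clamp above 4 N and value of joint cushion above 0.002 m and angle between the x axis of file_tool and the x axis of clamp, either way round below 0.26 rad and angle between file_tool's own z axis and vertical below 0.15 rad and x of mark in the frame of file_tool between -0.015 and 0.015 m), for 0.03 s.
4. first stroke ends: the rear third of the blade bears on the edge, still pushing forward (contact force between file_tool and clamp above 4 N and value of joint cushion above 0.002 m and angle between the x axis of file_tool and the x axis of clamp, either way round below 0.26 rad and angle between file_tool's own z axis and vertical below 0.15 rad and x of mark in the frame of file_tool below -0.03 m), for 0.03 s.
5. second stroke begins: the front third of the blade bears on the edge and pushes the plate forward (all of step 2), for 0.03 s.
6. second stroke: the middle of the blade bears on the edge, still pushing forward (all of step 3), for 0.03 s.
7. second stroke ends: the rear third of the blade bears on the edge, still pushing forward (all of step 4), for 0.03 s.
8. third stroke begins: the front third of the blade bears on the edge and pushes the plate forward (all of step 5), for 0.03 s.
9. third stroke: the middle of the blade bears on the edge, still pushing forward (all of step 6), for 0.03 s.
10. third stroke ends: the rear third of the blade bears on the edge, still pushing forward (all of step 7), for 0.03 s.
At the end, for the whole second after the job is handed in: After three full forward strokes the file lies flat on the rubber top of its rest, its middle within 30 mm of the rest's middle, along the rest within 0.2 rad (either way round), at rest and released (z of file_tool in the frame of rest between 0.016 and 0.024 m and horizontal distance between file_tool and rest below 0.03 m and angle between the x axis of file_tool and the x axis of rest, either way round below 0.2 rad and angle between file_tool's own z axis and vertical below 0.08 rad and linear speed of file_tool below 0.02 m/s and contact force between file_tool and rest above 0.5 N); the robot touches nothing.
It fails at once if the file is rubbed backwards over the edge (plate dragged more than 2.5 mm backwards) (value of joint cushion below -0.0025 m).
It fails at once if the file bears down with more than 18 N (contact force between file_tool and clamp above 18 N).
It fails at once if the robot itself touches the clamp or plate (contact force between any of the fingers, the arm and clamp above 0.5 N).
It fails at once if a bystander is moved more than 20 mm (distance of any of piston, bearing, big_nut, driver, parts_box, hardware_jar from where it was at the start of the episode above 0.02 m).
It also fails if it takes over 72 s, if anything falls off the work surface, if the arm or the gripper's body presses on something with over 40 N, if the wrist force passes 120 N, or if a joint passes its speed limit or range.

## Robot

A 7-joint arm with a two-finger parallel gripper is mounted at the origin on the work surface. World frame = base frame: x ahead of the robot, y to its left, z up, the work surface at z = 0. Lengths are in m, angles in rad, forces in N, time in s.
With the tool pointing down it reaches from about 0.4 to 0.85 m from the base axis. Payload 4.5 kg.
Tool frame: the origin (TCP) lies where the fingers leave the gripper's body, on its centre line; the fingertips stand 73 mm ahead of it and the grasp point (between the pads) lies 54 mm ahead of it; z points along the fingers, y is the direction in which the jaws open and shut (so a half turn about z gives the same grasp; the last joint's range is limited). The gripper opens to 85 mm and grips with 20 to 120 N. Pads are 22 mm wide; open, the fingers measure 114 mm over their backs; the gripper's body (76 mm by 85 mm) begins 54 mm behind the grasp point. The pads swing forward as they close: fully open they stand 13 mm farther back than shut.
Start: joints at [-1.186, 0.689, -0.195, 1.565, 0.157, 0.902, -0.215], TCP at [0.215, 0.587, 0.304] pointing down, gripper open.
Joint ranges: [-3.01, 3.01], [-0.46, 2.08], [-1.47, 1.51], [0.13, 2.56], [-1, 4.14], [0.04, 2.09], [-2.66, 2.66]. Speed limits (rad/s): [2.57, 2.57, 3.14, 3.14, 3.14, 3.14, 3.14].

## Interface

Orientations are given as a rotation vector (axis times angle).
In Python, from station import ctrl gives the robot as it stands. The module is installed in compiled form; this text tells all that it offers.
- The arm moves only by the tool arm_command, never from a script. Its arguments are lists of equal length, an entry for each row: "offset": the shift along the tool's x, y, z in m, a list of three; "turn": the turn about the tool's z in rad; "claw": the opening, from -1 (shut) to 1 (fully open), so that 0 is half open. A call has 1 to 8 rows; each row shifts and turns the commanded pose from where the row before left it, along the tool's axes as they then stand; what a row does not reach is not made up. A row lasts 1/8 s, in which the tool goes at most 62.5 mm and 10.7 degrees, less where a joint would pass 70% of its speed; a pose out of reach is approached as far as the arm can. A call is refused whole if a number of a shift passes 0.0625 or a number of a turn 0.188, either way. A call with a gripper value outside its range is refused whole. The fingers move at their own pace and stop on an object; "grip_force" is the grip in N (left out, the last holds). Time passes only in rows, so rows that do not move let the fingers close. It gives the time, the measured TCP pose, the force and the opening at its end, in the units of the state.
- ctrl.read_state(): the state, without advancing time (a new reading comes with each control period).
- ctrl.get_image(name): name is "scene" or "top" or "wrist"; returns (picture, depth): 400x640x3 uint8, red, green, blue; 400x640 float32, m along the optical axis (not along the pixel's ray), 0 where there is no reading.
- ctrl.calibration(name): a dict with "fx", "fy", "cx", "cy" (pixels), "world_to_cam" (4x4, takes a point from world to camera coordinates). Camera axes: x right, y up, looking along -z (the intrinsics and any distortion apply to the point x, -y, -z); pixel columns grow to the right and rows downward; lengths in m; the calibration is good to about 2 mm. The wrist camera is an equidistant fisheye: a pixel r from the principal point sees the ray r / f radians off the axis. A picture is of the moment at which its call begins: read the wrist's pose just before it. calibration takes no time and is no camera call; for the wrist camera it gives the pose at the moment of the call.
- ctrl.close_job(): hands the job in, once; it reports no verdict.
The state is a dict: "clock": time; "joint_pos": joint angles; "dq": joint speeds; "joint_torque": joint torques, N m; "tcp_pos": TCP position; "orientation": TCP orientation; "force": force on the tool from outside, world axes, zero at the start; "ft_torque": the same for the moment, N m; "opening": finger opening in m.
Only numpy, scipy, OpenCV 4.12 (cv2) and the standard library are available. Lean on these libraries where they do the work, as an engineer would, in place of code of your own. Each camera call takes 0.05 s, during which the arm holds its last target. There are 200 camera calls.

## Working session

There is one attempt and no reset: what is moved stays moved. The work goes in short steps, Python scripts to look and compute and a tool call to move; the robot and the scene stay as the last step left them, time stands still between calls to the robot, and variables do not carry over. Pictures are saved under pics/ and viewed, about 8 in all and at most 12, crops included, and the job is handed in when it is done.

Besides the shell and the picture viewer there is one more tool, called as name(argument=value, ...), one argument or row to a line, values as JSON. arm_command: Moves the arm, as the interface text tells. Its arguments: {"type":"object","properties":{"offset":{"type":"array"},"turn":{"type":"array"},"claw":{"type":"array"},"grip_force":{"type":"number"}},"required":["offset","turn","claw"]}

```bash
mkdir -p pics
python3 - <<'E'
from station import ctrl
import cv2,numpy as np
for n in("top","scene"):
    im,d=ctrl.get_image(n); cv2.imwrite(f"pics/{n}0.png",im[:,:,::-1]); np.savez(f"{n}0.npz",im=im,d=d)
    c=ctrl.calibration(n); print(n,{k:(np.round(v,4).tolist()) for k,v in c.items()})
print(ctrl.read_state())
E
```

```text
top {'fx': 377.4966, 'fy': 377.4966, 'cx': 321.5334, 'cy': 199.6788, 'world_to_cam': [[-0.0186, -0.9997, -0.0147, 0.0048], [0.9946, -0.02, 0.1015, -0.4855], [-0.1018, -0.0127, 0.9947, -1.1706], [0.0, 0.0, 0.0, 1.0]]}
scene {'fx': 390.9219, 'fy': 390.9219, 'cx': 319.3132, 'cy': 194.8556, 'world_to_cam': [[-0.1252, 0.9921, -0.0002, 0.0451], [-0.6966, -0.0877, 0.7121, 0.2647], [0.7065, 0.0893, 0.7021, -1.4904], [0.0, 0.0, 0.0, 1.0]]}
{'clock': 0.1, 'joint_pos': array([-1.18620135,  0.68993187, -0.19451733,  1.56624081,  0.15727064,
        0.90249817, -0.21510879]), 'dq': array([-0.00124698, -0.00318373, -0.00030092, -0.00077868, -0.0018448 ,
        0.00118721,  0.00180811]), 'joint_torque': array([-3.62095052e-03, -5.40594792e+01, -1.27155159e+00, -1.58984935e+01,
        9.38703131e-03,  4.40167263e-03, -3.31095194e-06]), 'tcp_pos': array([0.21464759, 0.58649012, 0.30314404]), 'orientation': array([-5.48098777e-01, -3.09320984e+00,  2.63769203e-03]), 'force': array([ 0.54028214,  0.46371221, -0.4020626 ]), 'ft_torque': array([ 0.0051761 ,  0.00408745, -0.01881064]), 'opening': 0.08567189428169912}
```

View pics/top0.png

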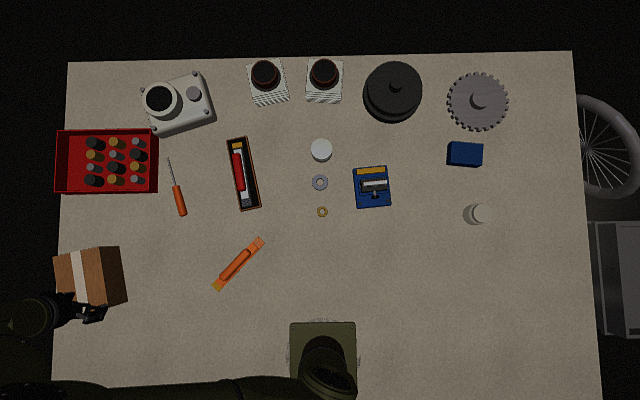

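View pics/scene0.png

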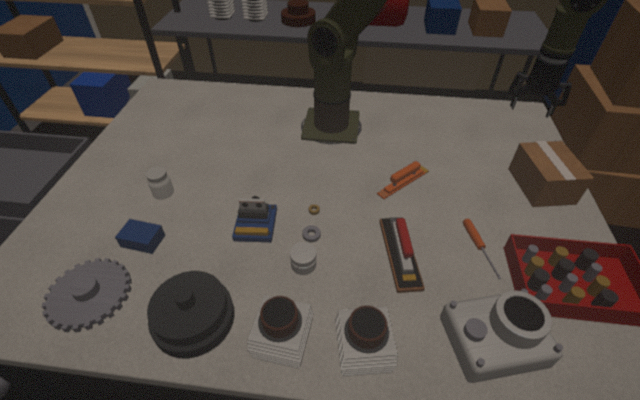

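The top view shows the red-gripped file in its rest at about (243,173), the clamp at (373,187) with its yellow stop at (371,170), and the orange look-alike at (238,263). Candidates: red grip (238,172) on the rest, which I choose; orange file (238,263), not meant; orange driver (180,200), not meant. Next I measure positions and check the choice in a close crop.

```bash
cat > h.py <<'E'
import numpy as np,cv2
from station import ctrl
def cloud(n,im=None,d=None):
    c=ctrl.calibration(n)
    if d is None: im,d=ctrl.get_image(n)
    v,u=np.mgrid[:400,:640]
    P=np.stack([(u-c["cx"])/c["fx"]*d,-(v-c["cy"])/c["fy"]*d,-d],-1)
    T=np.linalg.inv(c["world_to_cam"]); return im,P@T[:3,:3].T+T[:3,3],d
def proj(n,X):
    c=ctrl.calibration(n);T=c["world_to_cam"];p=T[:3,:3]@X+T[:3,3]
    return c["cx"]+c["fx"]*p[0]/-p[2],c["cy"]-c["fy"]*p[1]/-p[2]
def rect(P,m):
    q=P[m][:,:2].astype(np.float32); (c,s,a)=cv2.minAreaRect(q)
    return np.round(c,4),np.round(s,4),round(a,1),np.round(np.median(P[m][:,2]),4),int(m.sum())
def big(m):
    n,l,s,_=cv2.connectedComponentsWithStats(m.astype(np.uint8)); return l==1+s[1:,4].argmax()
E
python3 - <<'E'
from h import *
for n in("top","scene"):
    f=np.load(n+"0.npz"); im,P,d=cloud(n,f["im"],f["d"])
    hsv=cv2.cvtColor(im,cv2.COLOR_RGB2HSV); H,S,V=[hsv[...,i].astype(int) for i in range(3)]
    x,y,z=P[...,0],P[...,1],P[...,2]; ok=d>0
    A=dict(top=(215,125,270,220),scene=(370,205,430,300))[n]; B=dict(top=(345,155,400,215),scene=(225,190,285,245))[n]
    def box(b): m=np.zeros((400,640),bool); m[b[1]:b[3],b[0]:b[2]]=1; return m&ok
    a,b=box(A),box(B)
    red=big(a&((H<6)|(H>174))&(S>150)&(V>70)); print(n,"grip",rect(P,red),np.percentile(z[red],[5,50,95]))
    ye=a&(H>17)&(H<32)&(S>130)&(V>90); ye=big(ye); print("toe",rect(P,ye))
    print("rest z>.012",rect(P,big(a&(z>.012))))
    print("rest .01-.027",rect(P,a&(z>.013)&(z<.027)))
    bl=big(b&(H>100)&(H<125)&(S>120)); print("base",rect(P,bl),np.percentile(z[bl],[5,50,95]))
    ye=big(b&(H>17)&(H<32)&(S>130)&(V>90)); print("stop",rect(P,ye))
    t=b&(z>.085); print("plate",rect(P,big(t)),z[b].max())
    for k,q in(("f",A),("c",B)):
        cr=im[q[1]-8:q[3]+8,q[0]-8:q[2]+8]; cv2.imwrite(f"pics/{n}_{k}.png",cr[:,:,::-1])
ims=[cv2.resize(cv2.imread(f"pics/{n}_{k}.png"),(390,290 if n+k!="topf" else 290),interpolation=cv2.INTER_CUBIC) for n in("top","scene") for k in "fc"]
cv2.imwrite("pics/crop1.png",np.clip(1.6*np.vstack([np.hstack(ims[:2]),np.hstack(ims[2:])]),0,255).astype(np.uint8))
E
```

```text
top grip (array([0.5724, 0.2488]), array([0.114, 0.024]), 9.9, np.float64(0.0782), 277) [0.07458437 0.07821768 0.08203879]
toe (array([0.6689, 0.2653]), array([0.0153, 0.0304]), 9.1, np.float64(0.0272), 47)
rest z>.012 (array([0.5792, 0.2468]), array([0.2402, 0.0705]), 11.6, np.float64(0.0235), 1574)
rest .01-.027 (array([0.5792, 0.2468]), array([0.2402, 0.0705]), 11.6, np.float64(0.0203), 942)
base (array([ 0.5249, -0.1638]), array([0.1285, 0.1089]), 4.6, np.float64(0.0246), 773) [0.02010123 0.02464345 0.05248193]
stop (array([ 0.5754, -0.1608]), array([0.0165, 0.087 ]), 5.2, np.float64(0.0391), 144)
plate (array([ 0.5265, -0.164 ]), array([0.0124, 0.0694]), 4.7, np.float64(0.1031), 108) 0.10982169927687258
scene grip (array([0.5752, 0.247 ]), array([0.1107, 0.0201]), 9.3, np.float64(0.0776), 252) [0.07419573 0.07761713 0.08011514]
toe (array([0.6678, 0.2644]), array([0.0164, 0.0317]), 11.4, np.float64(0.0262), 66)
rest z>.012 (array([0.5784, 0.2464]), array([0.2402, 0.0704]), 11.9, np.float64(0.0227), 1930)
rest .01-.027 (array([0.5784, 0.2464]), array([0.2402, 0.0704]), 11.9, np.float64(0.0197), 1162)
base (array([ 0.5497, -0.2097]), array([0.0052, 0.0024]), 48.4, np.float64(0.0261), 3) [0.02588272 0.0260628  0.02667749]
stop (array([ 0.5768, -0.1603]), array([0.0158, 0.0873]), 4.5, np.float64(0.0388), 149)
plate (array([ 0.5254, -0.1653]), array([0.0145, 0.0702]), 5.2, np.float64(0.0996), 195) 0.10776078985731241
```

View pics/crop1.png

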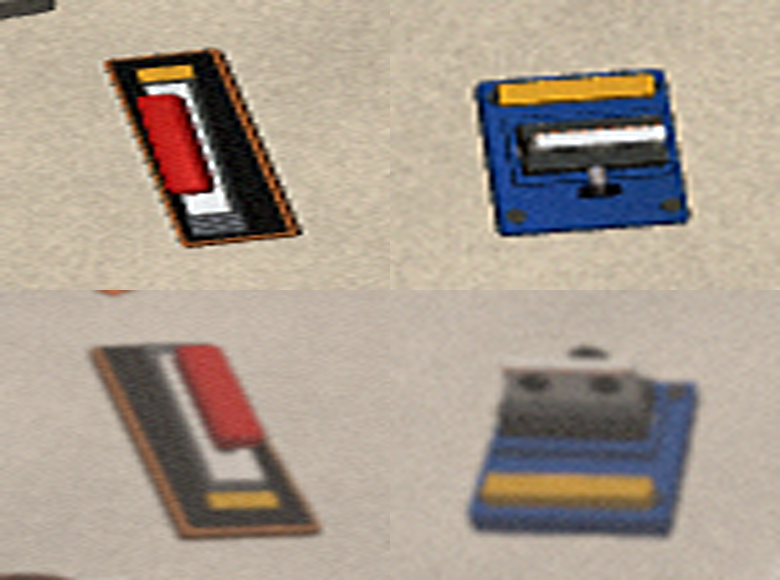

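The crop confirms the choice: red grip, yellow toe towards world +x, toe and clamp stop both pointing away from the robot, and the clamp knob on the near side. Now the move to the grip.

```bash
cat >> h.py <<'E'
from scipy.spatial.transform import Rotation as Ro
def plan(target,yaw):
    "needed turn, then total shift in tool axes after the turn (file x along +-tool x at yaw)"
    s=ctrl.read_state(); R=Ro.from_rotvec(s["orientation"]).as_matrix()
    print("tcp",np.round(s["tcp_pos"],4),"tilt",np.round(R[:,2],4),"xaxis deg",round(np.degrees(np.arctan2(R[1,0],R[0,0])),2))
    best=None
    for k in(0,np.pi):
        dw=yaw+k-np.arctan2(R[1,0],R[0,0]); dw=(dw+np.pi)%(2*np.pi)-np.pi; t=-dw
        if best is None or abs(t)<abs(best): best=t
    R2=R@Ro.from_rotvec([0,0,best]).as_matrix()
    print("turn",round(best,4),"shift tool",np.round(R2.T@(np.array(target)-s["tcp_pos"]),4),"xaxis after",np.round(R2[:,0],3), "q7",round(s["joint_pos"][6],2),"F",np.round(s["force"],2))
E
python3 -c "
from h import *
plan([.5735,.2483,.20],np.radians(9.8))"
```

```text
tcp [0.2146 0.5865 0.3031] tilt [-5.0e-04 -1.6e-03 -1.0e+00] xaxis deg 159.9
turn -0.5218 shift tool [-0.2961 -0.3942  0.1035] xaxis after [-0.985 -0.17   0.001] q7 -0.22 F [ 0.54  0.46 -0.4 ]
```

arm_command(
  offset=[
    [0, 0, 0],
    [0, 0, 0],
    [0, 0, 0],
    [-0.033, -0.0438, 0.002],
    [-0.033, -0.0438, 0.002],
    [-0.033, -0.0438, 0.002],
    [-0.033, -0.0438, 0.002],
    [-0.033, -0.0438, 0.002],
  ],
  turn=[-0.174, -0.174, -0.174, 0, 0, 0, 0, 0],
  claw=[1, 1, 1, 1, 1, 1, 1, 1],
  grip_force=100,
)

```text
clock: 1.1
tcp_pos: [0.4158, 0.3977, 0.2935]
orientation: [0.269, -3.13, 0.001]
force: [0.7, -0.0, -0.1]
opening: 0.0855
```

arm_command(
  offset=[
    [-0.033, -0.0438, 0.02],
    [-0.033, -0.0438, 0.02],
    [-0.033, -0.0438, 0.02],
    [-0.033, -0.0438, 0.02],
    [0, 0, 0],
    [0, 0, 0],
  ],
  turn=[0, 0, 0, 0, 0, 0],
  claw=[1, 1, 1, 1, 1, 1],
)

```text
clock: 1.85
tcp_pos: [0.5741, 0.2494, 0.2135]
orientation: [0.268, -3.129, -0.001]
force: [0.0, 1.0, 0.1]
opening: 0.0853
```

Run:
```python
from h import *
plan([.5735,.2483,.117],np.radians(9.8))
s=ctrl.read_state();print(np.round(s["joint_pos"],2))
im,d=ctrl.get_image("wrist"); cv2.imwrite("pics/w1.png",im[:,:,::-1])
c=ctrl.calibration("wrist"); print({k:np.round(v,4).tolist() for k,v in c.items()})
```

```text
tcp [0.5741 0.2494 0.2135] tilt [-1.3e-03  7.0e-04 -1.0e+00] xaxis deg -170.2
turn -0.0 shift tool [ 0.0007 -0.0011  0.0965] xaxis after [-0.985 -0.17   0.001] q7 0.92 F [0.   0.97 0.11]
[-0.29  0.82 -0.36  1.64  0.38  0.76  0.92]
{'fx': 309.7069, 'fy': 309.7069, 'cx': 324.1307, 'cy': 202.3757, 'world_to_cam': [[-0.1728, 0.985, 0.0013, -0.1472], [-0.9315, -0.163, -0.3252, 0.588], [-0.3201, -0.0574, 0.9456, -0.0979], [0.0, 0.0, 0.0, 1.0]]}
```

View pics/w1.png

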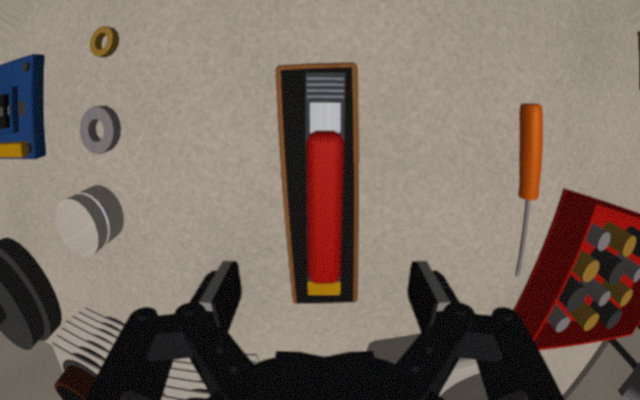

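The wrist view shows the red grip (columns 305–345) centred between the fingers (240/412), with the yellow toe at (323,288). I'll descend and close.

arm_command(
  offset=[
    [0.0007, -0.0011, 0.03],
    [0, 0, 0.03],
    [0, 0, 0.025],
    [0, 0, 0.0115],
    [0, 0, 0],
    [0, 0, 0],
    [0, 0, 0],
    [0, 0, 0],
  ],
  turn=[0, 0, 0, 0, 0, 0, 0, 0],
  claw=[1, 1, 1, 1, 1, -1, -1, -1],
  grip_force=100,
)

```text
clock: 2.9
tcp_pos: [0.5744, 0.248, 0.1181]
orientation: [-0.268, 3.129, 0.001]
force: [-0.6, -0.8, -0.1]
opening: 0.0321
```

arm_command(
  offset=[
    [0, 0, 0],
    [0, 0, 0],
    [0, 0, 0],
    [0, 0, 0],
  ],
  turn=[0, 0, 0, 0],
  claw=[-1, -1, -1, -1],
)

```text
clock: 3.4
tcp_pos: [0.5744, 0.2483, 0.1181]
orientation: [-0.269, 3.129, 0.001]
force: [-0.7, 0.2, 5.8]
opening: 0.0249
```

```bash
python3 -c "
from h import *
plan([.5735,.2483,.117],np.radians(9.8)); print(ctrl.read_state()['opening'])"
```

```text
tcp [0.5744 0.2483 0.1181] tilt [ 1.1e-03  8.0e-04 -1.0e+00] xaxis deg -170.19
turn 0.0002 shift tool [0.0009 0.0001 0.0011] xaxis after [-0.985 -0.17  -0.001] q7 0.86 F [-0.65  0.16  5.78]
0.02492301524076758
```

arm_command(
  offset=[
    [0, 0, -0.01],
    [0, 0, -0.02],
    [0, 0, -0.035],
    [0, 0, -0.035],
    [0, 0, -0.035],
    [0, 0, 0],
    [0, 0, 0],
    [0, 0, 0],
  ],
  turn=[0, 0, 0, 0, 0, 0, 0, 0],
  claw=[-1, -1, -1, -1, -1, -1, -1, -1],
)

```text
clock: 4.4
tcp_pos: [0.5733, 0.2473, 0.251]
orientation: [0.269, -3.127, 0.002]
force: [0.2, -0.4, -2.9]
opening: 0.024
```

Run:
```python
from h import *
s=ctrl.read_state();print(s["opening"],s["force"],s["ft_torque"])
for n in("top","scene"):
    im,P,d=cloud(n); np.savez(n+"1.npz",im=im,d=d)
    hsv=cv2.cvtColor(im,cv2.COLOR_RGB2HSV); H,S,V=[hsv[...,i].astype(int) for i in range(3)]
    z=P[...,2]; near=(d>0)&(np.hypot(P[...,0]-.574,P[...,1]-.248)<.16)&(z>.12)&(z<.22)
    for nm,m in(("grip",near&((H<6)|(H>174))&(S>150)&(V>70)),("toe",near&(H>17)&(H<32)&(S>130)&(V>90))):
        if m.sum()>5: m=big(m); print(n,nm,rect(P,m),P[m].mean(0).round(4))
    u,v=map(int,proj(n,np.array([.574,.248,.18])))
    cv2.imwrite(f"pics/{n}_l.png",cv2.resize(im[v-75:v+75,u-100:u+100,::-1],(400,300)))
cv2.imwrite("pics/lift.png",np.hstack([cv2.imread(f"pics/{n}_l.png") for n in("top","scene")]))
plan([.5257,-.1645,.25],np.radians(4.8))
```

```text
0.02404421041189627 [ 0.15122731 -0.37805754 -2.94076425] [ 0.04387148 -0.00021962  0.03217704]
top toe (array([0.6672, 0.2627]), array([0.0148, 0.031 ]), 9.0, np.float64(0.16), 51) [0.6682 0.2621 0.1599]
scene grip (array([0.5905, 0.2491]), array([0.0796, 0.0214]), 6.9, np.float64(0.2104), 208) [0.5981 0.2497 0.2099]
scene toe (array([0.6659, 0.2622]), array([0.0164, 0.0297]), 9.2, np.float64(0.1586), 81) [0.667  0.2624 0.1586]
tcp [0.5735 0.2476 0.2511] tilt [-0.0022 -0.0011 -1.    ] xaxis deg -170.18
turn 0.0876 shift tool [ 0.0821 -0.4066  0.0017] xaxis after [-0.996 -0.084  0.002] q7 0.94 F [ 0.45 -0.29 -2.75]
```

View pics/lift.png

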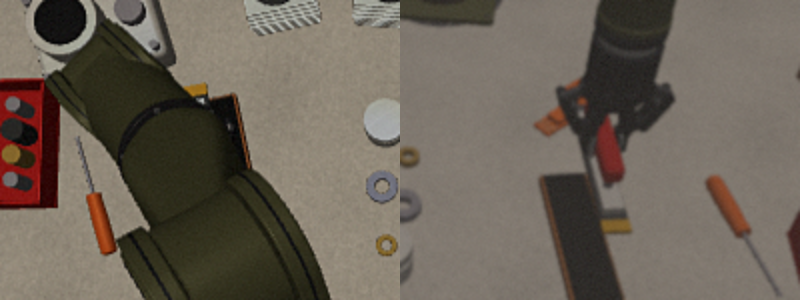

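The view shows the file held level and lifted clear: the scene toe sits beside the empty rest, and the toe rose by the same amount as the TCP. Next I carry it to the start side of the clamp.

arm_command(
  offset=[
    [0.004, -0.0166, 0],
    [0.016, -0.045, 0],
    [0.018, -0.05, 0],
    [0.018, -0.05, 0],
    [0.018, -0.05, 0],
    [0.018, -0.05, 0],
    [0.018, -0.05, 0],
    [0.018, -0.05, 0],
  ],
  turn=[0.0876, 0, 0, 0, 0, 0, 0, 0],
  claw=[-1, -1, -1, -1, -1, -1, -1, -1],
)

```text
clock: 5.5
tcp_pos: [0.4777, -0.1248, 0.2521]
orientation: [0.132, -3.139, -0.0]
force: [1.1, -0.3, -3.0]
opening: 0.0244
```

arm_command(
  offset=[
    [0.014, -0.035, 0.003],
    [0, -0.01, 0.003],
    [0, 0, 0.003],
    [0, 0, 0],
    [0, 0, 0],
    [0, 0, 0],
  ],
  turn=[0, 0, 0, 0, 0, 0],
  claw=[-1, -1, -1, -1, -1, -1],
)

```text
clock: 6.25
tcp_pos: [0.4683, -0.1684, 0.2435]
orientation: [-0.134, 3.138, 0.0]
force: [-0.0, -0.7, -3.6]
opening: 0.0245
```

Run:
```python
from h import *
plan([.466,-.1695,.24],np.radians(4.8))
print(np.round(ctrl.read_state()["joint_pos"],2))
for n in("top","scene"):
    im,P,d=cloud(n); np.savez(n+"2.npz",im=im,d=d)
    hsv=cv2.cvtColor(im,cv2.COLOR_RGB2HSV); H,S,V=[hsv[...,i].astype(int) for i in range(3)]
    z=P[...,2]; near=(d>0)&(np.hypot(P[...,0]-.52,P[...,1]+.16)<.16)
    ye=near&(H>17)&(H<32)&(S>130)&(V>90)
    for nm,m in(("toe",ye&(z>.12)),("stop",ye&(z<.06)),("plate",near&(z>.085)&(z<.125)&(S<60))):
        if m.sum()>5: m=big(m); print(n,nm,rect(P,m),P[m].mean(0).round(4),P[m][:,2].max())
im=np.load("scene2.npz")["im"]; u,v=map(int,proj("scene",np.array([.5257,-.1645,.11])))
cv2.imwrite("pics/pre.png",cv2.resize(im[v-70:v+70,u-90:u+90,::-1],(720,560)))
```

```text
tcp [ 0.4683 -0.1684  0.2435] tilt [ 3.e-04  2.e-04 -1.e+00] xaxis deg -175.12
turn 0.0014 shift tool [ 0.0024 -0.0009  0.0035] xaxis after [-0.996 -0.084 -0.   ] q7 1.45 F [-0.   -0.72 -3.55]
[ 0.51  0.64 -0.41  2.    0.45  0.59  1.45]
top toe (array([ 0.5358, -0.1434]), array([0.0224, 0.0818]), 70.4, np.float64(0.152), 45) [ 0.5619 -0.1531  0.1594] 0.4919313168406535
top stop (array([ 0.5736, -0.1365]), array([0.0172, 0.0389]), 5.1, np.float64(0.0391), 69) [ 0.5733 -0.1366  0.039 ] 0.04370464034170163
top plate (array([ 0.5236, -0.14  ]), array([0.0104, 0.0211]), 5.4, np.float64(0.1036), 33) [ 0.523  -0.1403  0.1021] 0.10752005760215333
scene toe (array([ 0.5624, -0.1599]), array([0.0183, 0.0289]), 8.1, np.float64(0.1514), 57) [ 0.5629 -0.1599  0.1515] 0.15483453347017473
scene stop (array([ 0.5769, -0.1603]), array([0.0173, 0.0878]), 5.6, np.float64(0.0385), 150) [ 0.5773 -0.1595  0.0386] 0.044012784496883284
scene plate (array([ 0.5244, -0.1653]), array([0.0143, 0.0704]), 4.7, np.float64(0.0951), 130) [ 0.5273 -0.1593  0.0955] 0.1063967012553606
```

View pics/pre.png

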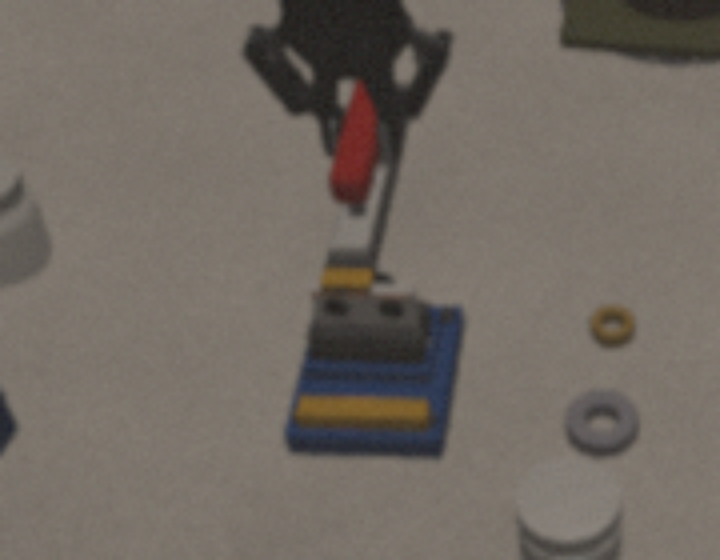

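arm_command(
  offset=[
    [0.002, -0.0009, 0.01],
    [0, 0, 0.01],
    [0, 0, 0.003],
    [0, 0, 0.002],
    [0, 0, 0.001],
    [0, 0, 0.001],
    [0, 0, 0],
    [0, 0, 0],
  ],
  turn=[0.0014, 0, 0, 0, 0, 0, 0, 0],
  claw=[-1, -1, -1, -1, -1, -1, -1, -1],
)

```text
clock: 7.35
tcp_pos: [0.4662, -0.1703, 0.2165]
orientation: [-0.129, 3.139, -0.0]
force: [0.3, 0.4, -2.7]
opening: 0.0243
```

```bash
cat > st.py <<'E'
from h import *
plan([.466,-.1695,.24],np.radians(4.8)); s=ctrl.read_state(); print(np.round(s["ft_torque"],3), s["clock"])
E
python3 st.py
```

```text
tcp [ 0.4662 -0.1703  0.2165] tilt [ 2.e-04  0.e+00 -1.e+00] xaxis deg -175.29
turn -0.0016 shift tool [ 0.0001  0.0009 -0.0235] xaxis after [-0.996 -0.084 -0.   ] q7 1.42 F [ 0.33  0.43 -2.67]
[-0.011 -0.003  0.017] 7.35
```

arm_command(
  offset=[
    [0, 0, 0.001],
    [0, 0, 0.001],
    [0, 0, 0.001],
    [0, 0, 0],
  ],
  turn=[0, 0, 0, 0],
  claw=[-1, -1, -1, -1],
)

```text
clock: 7.85
tcp_pos: [0.466, -0.1703, 0.2133]
orientation: [0.129, -3.139, -0.0]
force: [-0.0, -0.2, -2.8]
opening: 0.0248
```

arm_command(
  offset=[
    [0, 0, 0.001],
    [0, 0, 0.001],
    [0, 0, 0.001],
    [0, 0, 0],
  ],
  turn=[0, 0, 0, 0],
  claw=[-1, -1, -1, -1],
)

```text
clock: 8.35
tcp_pos: [0.4661, -0.1703, 0.2103]
orientation: [0.129, -3.139, -0.0]
force: [0.1, -0.0, -2.9]
opening: 0.0248
```

arm_command(
  offset=[
    [0, 0, 0.001],
    [0, 0, 0.001],
    [0, 0, 0],
  ],
  turn=[0, 0, 0],
  claw=[-1, -1, -1],
)

```text
clock: 8.72
tcp_pos: [0.4661, -0.1703, 0.2083]
orientation: [0.129, -3.139, -0.0]
force: [-0.6, -0.6, -2.7]
opening: 0.0246
```

arm_command(
  offset=[
    [0, 0, 0.0007],
    [0, 0, 0.0008],
    [0, 0, 0],
  ],
  turn=[0, 0, 0],
  claw=[-1, -1, -1],
)

```text
clock: 9.1
tcp_pos: [0.4661, -0.1703, 0.2068]
orientation: [0.129, -3.139, -0.0]
force: [-0.6, 0.4, -2.9]
opening: 0.0249
```

arm_command(
  offset=[
    [0, 0, 0.0007],
    [0, 0, 0.0008],
    [0, 0, 0],
  ],
  turn=[0, 0, 0],
  claw=[-1, -1, -1],
)

```text
clock: 9.48
tcp_pos: [0.4661, -0.1703, 0.2053]
orientation: [0.129, -3.139, -0.0]
force: [0.1, 0.4, -3.4]
opening: 0.0242
```

arm_command(
  offset=[
    [0, 0, 0.0005],
    [0, 0, 0.0005],
    [0, 0, 0],
  ],
  turn=[0, 0, 0],
  claw=[-1, -1, -1],
)

```text
clock: 9.85
tcp_pos: [0.4661, -0.1703, 0.2043]
orientation: [0.129, -3.139, -0.0]
force: [0.5, -0.8, -2.5]
opening: 0.0248
```

arm_command(
  offset=[
    [0, 0, 0.0005],
    [0, 0, 0.0005],
    [0, 0, 0],
  ],
  turn=[0, 0, 0],
  claw=[-1, -1, -1],
)

```text
clock: 10.22
tcp_pos: [0.4661, -0.1703, 0.2033]
orientation: [0.129, -3.139, -0.0]
force: [-0.5, 0.5, -3.4]
opening: 0.0245
```

arm_command(
  offset=[
    [0, 0, 0.0005],
    [0, 0, 0.0005],
    [0, 0, 0],
  ],
  turn=[0, 0, 0],
  claw=[-1, -1, -1],
)

```text
clock: 10.6
tcp_pos: [0.4661, -0.1703, 0.2023]
orientation: [0.129, -3.139, -0.0]
force: [-1.0, -0.5, -2.1]
opening: 0.0249
```

arm_command(
  offset=[
    [0, 0, 0.0005],
    [0, 0, 0],
    [0, 0, 0],
  ],
  turn=[0, 0, 0],
  claw=[-1, -1, -1],
)

```text
clock: 10.98
tcp_pos: [0.4662, -0.1703, 0.2019]
orientation: [-0.129, 3.139, 0.0]
force: [-0.2, 0.5, -3.2]
opening: 0.0248
```

arm_command(
  offset=[
    [0, 0, 0.0005],
    [0, 0, 0.0005],
    [0, 0, 0],
  ],
  turn=[0, 0, 0],
  claw=[-1, -1, -1],
)

```text
clock: 11.35
tcp_pos: [0.4665, -0.1703, 0.2011]
orientation: [-0.129, 3.138, -0.0]
force: [0.2, -0.4, 1.6]
opening: 0.0245
```

Contact: about 4.6 N at TCP z 0.2011. I start stroke 1 gently, in short calls so I can watch the force.

arm_command(
  offset=[
    [-0.004, 0, 0.0002],
    [-0.005, 0, 0.0002],
    [-0.005, 0, 0.0001],
  ],
  turn=[0, 0, 0],
  claw=[-1, -1, -1],
)

```text
clock: 11.72
tcp_pos: [0.4788, -0.1694, 0.2004]
orientation: [0.128, -3.135, 0.001]
force: [-4.9, -0.1, 8.3]
opening: 0.0251
```

arm_command(
  offset=[
    [-0.005, 0, -0.0002],
    [-0.005, 0, -0.0001],
    [-0.005, 0, 0],
  ],
  turn=[0, 0, 0],
  claw=[-1, -1, -1],
)

```text
clock: 12.1
tcp_pos: [0.4938, -0.1683, 0.2007]
orientation: [0.128, -3.135, 0.001]
force: [-5.1, 0.4, 7.5]
opening: 0.0245
```

arm_command(
  offset=[
    [-0.005, 0, -0.0001],
    [-0.005, 0, 0],
    [-0.005, 0, 0],
  ],
  turn=[0, 0, 0],
  claw=[-1, -1, -1],
)

```text
clock: 12.48
tcp_pos: [0.5086, -0.1671, 0.2008]
orientation: [0.128, -3.135, 0.001]
force: [-4.2, -0.2, 6.9]
opening: 0.0249
```

arm_command(
  offset=[
    [-0.005, 0, 0],
    [-0.005, 0, 0],
    [-0.005, 0, 0],
    [-0.005, 0, 0],
  ],
  turn=[0, 0, 0, 0],
  claw=[-1, -1, -1, -1],
)

```text
clock: 12.98
tcp_pos: [0.5283, -0.1656, 0.2007]
orientation: [0.128, -3.134, 0.001]
force: [-4.6, -1.3, 7.0]
opening: 0.025
```

arm_command(
  offset=[
    [-0.005, 0, 0],
    [-0.005, 0, 0],
    [-0.005, 0, 0],
    [-0.005, 0, 0],
  ],
  turn=[0, 0, 0, 0],
  claw=[-1, -1, -1, -1],
)

```text
clock: 13.48
tcp_pos: [0.5482, -0.1639, 0.2006]
orientation: [0.128, -3.134, 0.001]
force: [-4.8, -0.5, 6.0]
opening: 0.0249
```

arm_command(
  offset=[
    [-0.005, 0, 0.0001],
    [-0.005, 0, 0.0001],
    [-0.005, 0, 0.0001],
    [-0.005, 0, 0],
  ],
  turn=[0, 0, 0, 0],
  claw=[-1, -1, -1, -1],
)

```text
clock: 13.98
tcp_pos: [0.5679, -0.1624, 0.2003]
orientation: [0.128, -3.133, 0.001]
force: [-4.8, -0.1, 7.0]
opening: 0.0251
```

arm_command(
  offset=[
    [-0.005, 0, 0],
    [-0.005, 0, 0],
    [-0.004, 0, -0.003],
    [-0.002, 0, -0.012],
    [0, 0, -0.01],
    [0.03, 0, 0],
    [0.045, 0, 0],
    [0.045, 0, 0],
  ],
  turn=[0, 0, 0, 0, 0, 0, 0, 0],
  claw=[-1, -1, -1, -1, -1, -1, -1, -1],
)

```text
clock: 14.98
tcp_pos: [0.4652, -0.1705, 0.2262]
orientation: [-0.129, 3.137, -0.0]
force: [0.2, -0.3, -3.7]
opening: 0.0248
```

arm_command(
  offset=[
    [0, 0, 0],
    [0, 0, 0.01],
    [0, 0, 0.008],
    [0, 0, 0.0036],
    [0, 0, 0],
    [0, 0, 0],
  ],
  turn=[0, 0, 0, 0, 0, 0],
  claw=[-1, -1, -1, -1, -1, -1],
)

```text
clock: 15.72
tcp_pos: [0.4664, -0.1702, 0.2039]
orientation: [-0.129, 3.139, 0.0]
force: [-0.1, -0.4, -3.2]
opening: 0.0247
```

Run:
```python
from h import *
plan([.4661,-.1703,.2037],np.radians(4.8))
im,P,d=cloud("scene"); hsv=cv2.cvtColor(im,cv2.COLOR_RGB2HSV); H,S,V=[hsv[...,i].astype(int) for i in range(3)]
m=(d>0)&(np.hypot(P[...,0]-.52,P[...,1]+.16)<.16)&(H>17)&(H<32)&(S>130)&(V>90)&(P[...,2]>.08); m=big(m); print(rect(P,m),P[m].mean(0))
```

```text
tcp [ 0.4664 -0.1702  0.2039] tilt [ 3.e-04  1.e-04 -1.e+00] xaxis deg -175.28
turn -0.0013 shift tool [ 0.0003 -0.      0.0002] xaxis after [-0.996 -0.084 -0.   ] q7 1.4 F [-0.12 -0.4  -3.23]
(array([ 0.5613, -0.1623]), array([0.018 , 0.0301]), 8.5, np.float64(0.1124), 54) [ 0.56121149 -0.16210895  0.11217422]
```

arm_command(
  offset=[
    [-0.002, 0, 0.0012],
    [-0.003, 0, 0.001],
    [-0.004, 0, 0.0007],
    [-0.005, 0, 0.0003],
    [-0.005, 0, 0],
    [-0.005, 0, 0],
  ],
  turn=[0, 0, 0, 0, 0, 0],
  claw=[-1, -1, -1, -1, -1, -1],
)

```text
clock: 16.52
tcp_pos: [0.4902, -0.1685, 0.2008]
orientation: [0.129, -3.139, 0.0]
force: [-4.0, -0.4, 5.4]
opening: 0.0251
```

arm_command(
  offset=[
    [-0.005, 0, 0.0001],
    [-0.005, 0, 0],
    [-0.005, 0, 0],
    [-0.005, 0, 0],
    [-0.005, 0, 0],
    [-0.005, 0, 0],
    [-0.005, 0, 0],
    [-0.005, 0, 0],
  ],
  turn=[0, 0, 0, 0, 0, 0, 0, 0],
  claw=[-1, -1, -1, -1, -1, -1, -1, -1],
)

```text
clock: 17.52
tcp_pos: [0.5296, -0.1653, 0.2007]
orientation: [0.129, -3.137, 0.001]
force: [-4.7, -0.5, 6.2]
opening: 0.025
```

arm_command(
  offset=[
    [-0.005, 0, 0],
    [-0.005, 0, 0],
    [-0.005, 0, 0.0001],
    [-0.005, 0, 0],
    [-0.005, 0, 0.0001],
    [-0.005, 0, 0],
    [-0.005, 0, 0.0001],
    [-0.005, 0, 0],
  ],
  turn=[0, 0, 0, 0, 0, 0, 0, 0],
  claw=[-1, -1, -1, -1, -1, -1, -1, -1],
)

```text
clock: 18.52
tcp_pos: [0.5691, -0.1621, 0.2003]
orientation: [0.128, -3.136, 0.001]
force: [-4.7, -0.5, 6.5]
opening: 0.0247
```

arm_command(
  offset=[
    [-0.005, 0, 0],
    [-0.005, 0, 0],
    [-0.004, 0, -0.003],
    [-0.002, 0, -0.012],
    [0, 0, -0.01],
    [0.03, 0, 0],
    [0.045, 0, 0],
    [0.045, 0, 0],
  ],
  turn=[0, 0, 0, 0, 0, 0, 0, 0],
  claw=[-1, -1, -1, -1, -1, -1, -1, -1],
)

```text
clock: 19.52
tcp_pos: [0.4654, -0.1704, 0.226]
orientation: [-0.129, 3.137, -0.0]
force: [-0.5, -0.8, -2.7]
opening: 0.0245
```

arm_command(
  offset=[
    [0, 0, 0],
    [0, 0, 0.01],
    [0, 0, 0.008],
    [0, 0, 0.0034],
    [0, 0, 0],
    [0, 0, 0],
  ],
  turn=[0, 0, 0, 0, 0, 0],
  claw=[-1, -1, -1, -1, -1, -1],
)

```text
clock: 20.27
tcp_pos: [0.4664, -0.1702, 0.2039]
orientation: [-0.129, 3.139, 0.0]
force: [0.5, -0.6, -2.7]
opening: 0.0247
```

Third stroke, same profile.

arm_command(
  offset=[
    [-0.002, 0, 0.0012],
    [-0.003, 0, 0.001],
    [-0.004, 0, 0.0007],
    [-0.005, 0, 0.0003],
    [-0.005, 0, 0],
    [-0.005, 0, 0],
  ],
  turn=[0, 0, 0, 0, 0, 0],
  claw=[-1, -1, -1, -1, -1, -1],
)

```text
clock: 21.02
tcp_pos: [0.4901, -0.1685, 0.2008]
orientation: [0.129, -3.139, 0.0]
force: [-4.2, -0.1, 5.1]
opening: 0.0246
```

arm_command(
  offset=[
    [-0.005, 0, 0.0001],
    [-0.005, 0, 0],
    [-0.005, 0, 0],
    [-0.005, 0, 0],
    [-0.005, 0, 0],
    [-0.005, 0, 0],
    [-0.005, 0, 0],
    [-0.005, 0, 0],
  ],
  turn=[0, 0, 0, 0, 0, 0, 0, 0],
  claw=[-1, -1, -1, -1, -1, -1, -1, -1],
)

```text
clock: 22.02
tcp_pos: [0.5296, -0.1653, 0.2007]
orientation: [0.129, -3.137, 0.001]
force: [-4.2, 0.0, 7.7]
opening: 0.0245
```

arm_command(
  offset=[
    [-0.005, 0, 0],
    [-0.005, 0, 0],
    [-0.005, 0, 0.0001],
    [-0.005, 0, 0],
    [-0.005, 0, 0.0001],
    [-0.005, 0, 0],
    [-0.005, 0, 0.0001],
    [-0.005, 0, 0],
  ],
  turn=[0, 0, 0, 0, 0, 0, 0, 0],
  claw=[-1, -1, -1, -1, -1, -1, -1, -1],
)

```text
clock: 23.02
tcp_pos: [0.5691, -0.1621, 0.2003]
orientation: [0.128, -3.136, 0.001]
force: [-4.6, -0.0, 6.3]
opening: 0.0246
```

arm_command(
  offset=[
    [-0.005, 0, 0],
    [-0.005, 0, 0],
    [-0.004, 0, -0.003],
    [-0.002, 0, -0.012],
    [0, 0, -0.02],
    [0, 0, -0.02],
    [0, 0, 0],
    [0, 0, 0],
  ],
  turn=[0, 0, 0, 0, 0, 0, 0, 0],
  claw=[-1, -1, -1, -1, -1, -1, -1, -1],
)

```text
clock: 24.02
tcp_pos: [0.5855, -0.1604, 0.2548]
orientation: [0.129, -3.138, -0.0]
force: [0.5, -0.7, -3.0]
opening: 0.0249
```

Run:
```python
from h import *
plan([.580,.2469,.255],np.radians(12.0))
```

```text
tcp [ 0.5855 -0.1604  0.2548] tilt [-5.e-04  3.e-04 -1.e+00] xaxis deg -175.28
turn -0.1271 shift tool [-7.930e-02  3.996e-01 -1.000e-04] xaxis after [-0.978 -0.208  0.   ] q7 1.48 F [ 0.46 -0.7  -2.98]
```

arm_command(
  offset=[
    [0, 0, 0],
    [-0.005, 0.025, 0],
    [-0.0107, 0.0535, 0],
    [-0.0107, 0.0535, 0],
    [-0.0107, 0.0535, 0],
    [-0.0107, 0.0535, 0],
    [-0.0107, 0.0535, 0],
    [-0.0107, 0.0535, 0],
  ],
  turn=[-0.127, 0, 0, 0, 0, 0, 0, 0],
  claw=[-1, -1, -1, -1, -1, -1, -1, -1],
)

```text
clock: 25.02
tcp_pos: [0.581, 0.1939, 0.2542]
orientation: [0.328, -3.123, 0.001]
force: [0.7, 0.1, -2.8]
opening: 0.0246
```

arm_command(
  offset=[
    [-0.0071, 0.0386, 0],
    [-0.003, 0.015, 0],
    [0, 0, 0.03],
    [0, 0, 0.03],
    [0, 0, 0.03],
    [0, 0, 0],
    [0, 0, 0],
    [0, 0, 0],
  ],
  turn=[0, 0, 0, 0, 0, 0, 0, 0],
  claw=[-1, -1, -1, -1, -1, -1, -1, -1],
)

```text
clock: 26.02
tcp_pos: [0.5811, 0.2471, 0.1667]
orientation: [-0.327, 3.122, 0.002]
force: [-0.1, -0.8, -2.3]
opening: 0.0248
```

Run:
```python
from h import *
plan([.580,.2469,.119],np.radians(12.0))
T=[]
for n in("top","scene"):
    im,P,d=cloud(n); hsv=cv2.cvtColor(im,cv2.COLOR_RGB2HSV); H,S,V=[hsv[...,i].astype(int) for i in range(3)]
    z=P[...,2]; near=(d>0)&(np.hypot(P[...,0]-.58,P[...,1]-.248)<.16)
    m=near&(H>17)&(H<32)&(S>130)&(V>90)&(z>.04)&(z<.12)
    if m.sum()>5: m=big(m); print(n,"toe",rect(P,m),P[m].mean(0).round(4))
    u,v=map(int,proj(n,np.array([.58,.248,.06])))
    T.append(cv2.resize(im[v-75:v+75,u-100:u+100,::-1],(400,300)))
cv2.imwrite("pics/place.png",np.hstack(T))
```

```text
tcp [0.5811 0.2471 0.1667] tilt [ 0.0024  0.0013 -1.    ] xaxis deg -168.04
turn -0.0007 shift tool [ 0.0013 -0.      0.0477] xaxis after [-0.978 -0.208 -0.003] q7 0.92 F [-0.1  -0.8  -2.27]
scene toe (array([0.6729, 0.2655]), array([0.0169, 0.0298]), 11.0, np.float64(0.0749), 73) [0.6741 0.2661 0.0749]
```

View pics/place.png

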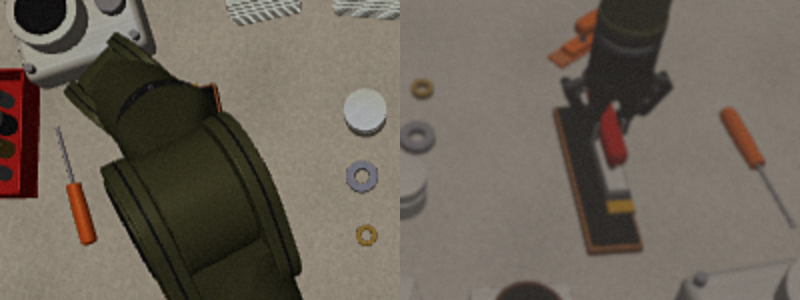

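The view shows the file parallel above the rest, with the toe at (620,207) inside the block's outline. I lower it gently.

arm_command(
  offset=[
    [0, 0, 0.02],
    [0, 0, 0.015],
    [0, 0, 0.007],
    [0, 0, 0.003],
    [0, 0, 0.001],
    [0, 0, 0.001],
    [0, 0, 0],
    [0, 0, 0],
  ],
  turn=[0, 0, 0, 0, 0, 0, 0, 0],
  claw=[-1, -1, -1, -1, -1, -1, -1, -1],
)

```text
clock: 27.12
tcp_pos: [0.5804, 0.2469, 0.1185]
orientation: [-0.328, 3.124, 0.0]
force: [0.1, 0.2, -3.3]
opening: 0.0249
```

arm_command(
  offset=[
    [0, 0, 0.0005],
    [0, 0, 0.0003],
    [0, 0, 0],
  ],
  turn=[0, 0, 0],
  claw=[-1, -1, -1],
)

```text
clock: 27.5
tcp_pos: [0.5804, 0.247, 0.1182]
orientation: [-0.328, 3.124, 0.0]
force: [-2.1, -2.0, 3.5]
opening: 0.0248
```

arm_command(
  offset=[
    [0, 0, 0],
    [0, 0, 0],
    [0, 0, 0],
    [0, 0, 0],
    [0, 0, 0],
    [0, 0, 0],
  ],
  turn=[0, 0, 0, 0, 0, 0],
  claw=[1, 1, 1, 1, 1, 1],
)

```text
clock: 28.25
tcp_pos: [0.5803, 0.2469, 0.1175]
orientation: [-0.328, 3.124, 0.0]
force: [0.3, -0.8, 0.6]
opening: 0.0856
```

arm_command(
  offset=[
    [0, 0, -0.02],
    [0, 0, -0.04],
    [0, 0, -0.05],
    [0.05, 0, -0.03],
    [0.06, 0, 0],
    [0.06, 0, 0],
    [0, 0, 0],
    [0, 0, 0],
  ],
  turn=[0, 0, 0, 0, 0, 0, 0, 0],
  claw=[1, 1, 1, 1, 1, 1, 1, 1],
)

```text
clock: 29.25
tcp_pos: [0.415, 0.2123, 0.2588]
orientation: [-0.328, 3.121, 0.002]
force: [0.1, 0.6, -0.3]
opening: 0.0848
```

Run:
```python
from h import *
s=ctrl.read_state();print(s["clock"],s["tcp_pos"],s["opening"],s["force"])
im,P,d=cloud("scene"); hsv=cv2.cvtColor(im,cv2.COLOR_RGB2HSV); H,S,V=[hsv[...,i].astype(int) for i in range(3)]
z=P[...,2]; a=(d>0)&(np.hypot(P[...,0]-.578,P[...,1]-.247)<.14)
for nm,m in(("grip",a&((H<6)|(H>174))&(S>150)&(V>70)),("toe",a&(H>17)&(H<32)&(S>130)&(V>90)),("rest",a&(z>.013)&(z<.027))):
    m=big(m) if nm!="rest" else m; print(nm,rect(P,m),P[m].mean(0).round(4))
cv2.imwrite("pics/end.png",im[:,:,::-1])
```

```text
29.25 [0.41496492 0.21225333 0.25878715] 0.08476824783244767 [ 0.13263873  0.58250737 -0.32448866]
grip (array([0.5804, 0.2456]), array([0.1132, 0.0201]), 11.5, np.float64(0.0774), 264) [0.5843 0.2463 0.0772]
toe (array([0.6729, 0.2659]), array([0.0167, 0.0317]), 12.4, np.float64(0.0259), 72) [0.6725 0.2664 0.0257]
rest (array([0.5783, 0.246 ]), array([0.2402, 0.0704]), 11.7, np.float64(0.0198), 1116) [0.6107 0.2439 0.02  ]
```

View pics/end.png

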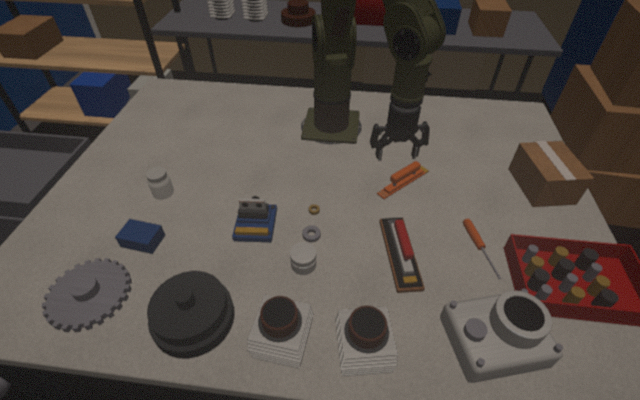

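The file lies flat along the rest at (402,250), and the bystanders are where they were. The gripper is open and clear at (400,140), well above the orange file. Handing in.

```bash
python3 -c "
from station import ctrl
print(ctrl.close_job(), ctrl.read_state()['clock'])"
```

```text
the job is handed in; nothing more can be done
the job is handed in; nothing more can be done
```

The file went through three full forward strokes and is back on its rest, released; I handed the job in at about 29 s of the 72 s allowed. No verdict is reported.

- **Grasp and edge:** I took the file by its red grip and felt for the plate edge, which it touched with the cutting face at about z 0.104 m.
- **Strokes:** Each stroke ran from about 45–50 mm ahead of the blade's middle to about the same distance behind it. The readings along the strokes gave 8–11 N of pressing force and 4–5 N of drag. I lifted the file 25 mm clear on both returns and clear again after the last stroke.
- **Not measured directly:** I inferred the pressing force from the wrist force less the file's weight. I could not read the plate's drag (cushion), only the matching friction force. Force was read only at the end of each command, so brief peaks in between would not show.
- **Last checks:** The file's grip is about 2 mm from the rest's middle. Its angle (11.5–12.4°) matches the rest's 11.7°. The toe and grip heights are those of a file lying flat. The gripper is open, touching nothing, and the bystanders look unmoved by eye in the last picture. No check failed or disagreed.

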